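# Reload the bench labelling station

### The job

Reload the labelling station: take every spent cardboard core off the stand's spindles and put it in the wide bay of the grey tray, and mount every full label roll upright on a spindle of its own, fully down on the stand's plate. Lay the pens flat in the tray's narrow slots, one to a slot. How many cores and rolls there are varies; leave the dropper bottle and the timer where they stand.

Things in the scene. Friction and masses are not known exactly. Their poses are not given: they have to be found in the camera images.
- label_stand: Fixed label stand: aluminium base plate 76 x 250 x 12 mm (x, y, z) with three identical upright steel spindles in a row along its y, 85 mm apart (y = -85, 0, +85 mm). Each spindle is 18 mm in diameter, rises 70 mm above the plate, and tapers to 6 mm diameter over its top 14 mm. Origin: centre of the plate's underside, on the bench; z up.
- spindle_1 (a point): Foot of a spindle: the point on the spindle's axis at the top face of the stand's plate (12 mm above the bench); axes as the stand's. The spindle tip is 70 mm above this point.
- spindle_2 (a point): Foot of a spindle: the point on the spindle's axis at the top face of the stand's plate (12 mm above the bench); axes as the stand's. The spindle tip is 70 mm above this point.
- spindle_3 (a point): Foot of a spindle: the point on the spindle's axis at the top face of the stand's plate (12 mm above the bench); axes as the stand's. The spindle tip is 70 mm above this point.
- tray: Fixed grey station tray with three open compartments side by side along its y, each 166 mm long along its x. Outside 172 x 218 mm; floor 4 mm thick, all walls 3 mm thick and 18 mm high over the bench. Two equal narrow pen slots (60 mm wide) and one wider core bay (86 mm wide, on the +y side). Origin on the bench, z up (the tray spans y = -110.5 to +107.5 mm).
- pen_slot_1 (a point): Centre of the floor (4 mm above the bench) of the narrow pen slot on the tray's -y side, 166 x 60 mm inside, long along the tray's x; axes as the tray's.
- pen_slot_2 (a point): Centre of the floor (4 mm above the bench) of the middle compartment, also a narrow pen slot, 166 x 60 mm inside, long along the tray's x; axes as the tray's.
- core_bay (a point): Centre of the floor (4 mm above the bench) of the wide core bay, 166 x 86 mm inside (x, y); axes as the tray's.
- roll_1: Full roll of plain white labels on a brown cardboard core: 54 mm outside diameter, 50 mm tall, through bore 28 mm; about 0.12 kg. Stands on end on the bench at the start. Origin: centre of its lower end; z along its axis. May be absent (None).
- roll_2: Full roll of plain white labels on a brown cardboard core: 54 mm outside diameter, 50 mm tall, through bore 28 mm; about 0.12 kg. Stands on end on the bench at the start. Origin: centre of its lower end; z along its axis. May be absent (None).
- roll_3: Full roll of plain white labels on a brown cardboard core: 54 mm outside diameter, 50 mm tall, through bore 28 mm; about 0.12 kg. Stands on end on the bench at the start. Origin: centre of its lower end; z along its axis. May be absent (None).
- core_1: Spent core: empty brown cardboard tube, 34 mm outside diameter, 50 mm tall, bore 28 mm, about 0.03 kg. Sits loosely on a spindle of the stand at the start, its foot on the plate. Origin: centre of its lower end; z along its axis. May be absent (None).
- core_2: Spent core: empty brown cardboard tube, 34 mm outside diameter, 50 mm tall, bore 28 mm, about 0.03 kg. Sits loosely on a spindle of the stand at the start, its foot on the plate. Origin: centre of its lower end; z along its axis. May be absent (None).
- core_3: Spent core: empty brown cardboard tube, 34 mm outside diameter, 50 mm tall, bore 28 mm, about 0.03 kg. Sits loosely on a spindle of the stand at the start, its foot on the plate. Origin: centre of its lower end; z along its axis. May be absent (None).
- pen_a: Pen, 137 mm long, 10 mm wide, 11 mm high, lying on the bench. Origin: centre of its underside; its length runs along its y. About 12 g.
- pen_b: Thicker pen, 137 mm long, 14 mm wide, 15 mm high, lying on the bench. Origin: centre of its underside; its length runs along its y. About 12 g.
- dropper: White dropper bottle, 27 mm diameter, 84 mm tall, standing loose at the back; leave alone. Origin: centre of its underside.
- timer: White bench timer, 62 x 62 x 17 mm, lying loose behind the stand; leave alone. Origin: centre of its underside.

How it is judged:
By the outcome, as a careful person would: the job done as asked, in the order asked, and still so for the second after the job is handed in, with the robot touching nothing.
Of roll_1, roll_2, roll_3 only 2 to 3 are there at a start; the rules pass over those that are not, and their reading is None.
Of core_1, core_2, core_3 only 2 to 3 are there at a start; the rules pass over those that are not, and their reading is None.
At some moment in a run one of roll_1, roll_2, roll_3, pen_a, pen_b may be knocked a few centimetres aside while the robot is not near it.
It also fails if it takes over 210 s, if anything falls off the work surface, if the arm or the gripper's body presses on something with over 40 N, if the wrist force passes 120 N, or if a joint passes its speed limit or range.

### The arm

A 6-joint arm with a two-finger parallel gripper is mounted at the origin on a cart in front of the work surface, level with it; the furniture and walls round the work are solid. World frame = base frame: x ahead of the robot, y to its left, z up, the work surface at z = 0. Lengths are in m, angles in rad, forces in N, time in s.
With the tool pointing down it reaches from about 0.25 to 0.775 m from the base axis. Payload 4 kg.
Tool frame: the origin (TCP) lies midway between the tips of the shut fingers; the grasp point (between the pads) lies 19 mm behind it; z points along the fingers, y is the line along which they close (so a half turn about z gives the same grasp; the last joint's range is limited). The gripper opens to 94 mm and grips with 3 to 60 N. Pads are 16 mm wide; open, the fingers measure 119 mm over their backs; the gripper's body (75 mm by 177 mm) begins 78 mm behind the grasp point.
Start: joints at [-1.338, 0.087, 1.371, -0, 1.684, -0.103], TCP at [0.181, -0.519, 0.206] pointing down, gripper open.
Joint ranges: [-3.1, 3.1], [-0.76, 2.03], [0.27, 2.55], [-1.08, 4.22], [0.17, 2.65], [-2.57, 2.57]. Speed limits (rad/s): [2.79, 2.79, 3.14, 3.14, 3.14, 3.14].

### API

Orientations are given as [roll, pitch, yaw] about the fixed x, y, z axes, in that order (R = Rz(yaw) Ry(pitch) Rx(roll)).
In Python, from bench import robot gives the robot as it stands.
- The arm moves only by the tool servo_tool, never from a script. Its argument "moves" is a list of rows, each a list of 5 numbers: the shift along the tool's x, y, z in units of 25 mm (1.0 is 25 mm), then the turn about the tool's z in units of 6 degrees (1.0 is 6 degrees), then the closure, from 0 (fully open) to 1 (shut). In form: [[dx, dy, dz, yaw, gripper], ...]. A call has 1 to 10 rows; each row is the pose to reach, as a shift and turn from the pose commanded when the call began, along the tool's axes at that moment; what a row does not reach only later rows make up. A row lasts 1/12 s, in which the tool goes at most 41.7 mm and 7.16 degrees, less where a joint would pass 70% of its speed; a pose out of reach is approached as far as the arm can. A call with a gripper value outside its range is refused whole. The fingers move at their own pace and stop on an object; the grip force is fixed at half the most. Time passes only in rows, so rows that repeat a pose let the fingers close. It gives the time, the measured TCP pose, the force, the opening and the grip force at its end, in the units of the state.
- robot.get_obs(): the state, without advancing time (a new reading comes with each control period).
- robot.snapshot(name): name is "side" or "top"; returns a dict with "image" (400x640x3 uint8, blue, green, red), "fx", "fy", "cx", "cy" (pixels), "k1" (the pictures are not rectified: a ray, as slopes to the right and down, at radius r is drawn at 1 + k1 r^2 times it, then the intrinsics apply), "eye" and "orientation" of the camera in the world. Camera axes: x right, y down, z forward; pixel columns grow to the right and rows downward; lengths in m; the calibration is good to about 2 mm. A picture is of the moment at which its call begins. There is no depth.
- robot.close_job(): hands the job in; it is judged then, once.
The state is a dict: "time": time; "joint_positions": joint angles; "qvel": joint speeds; "joint_torque": joint torques, N m; "tool_pos": TCP position; "ee_rot": TCP orientation; "wrist_force": force on the tool from outside, world axes, zero at the start; "wrist_torque": the same for the moment, N m; "width": finger opening in m; "finger_force": force on a finger pad.
Only numpy, scipy, OpenCV 4.12 (cv2) and the standard library are available. Lean on these libraries where they do the work, as an engineer would, in place of code of your own. Each camera call takes 0.05 s, during which the arm holds its last target. There are 200 camera calls.

## Working session

There is one attempt and no reset: what is moved stays moved. The work goes in short steps, Python scripts to look and compute and a tool call to move; the robot and the scene stay as the last step left them, time stands still between calls to the robot, and variables do not carry over. Pictures are saved under pics/ and viewed, at most 14 in all, crops included, and the job is handed in when it is done.

Besides the shell and the picture viewer there is one more tool, called as name([rows], argument=value, ...), one row to a line, values as JSON. servo_tool: Moves the arm, as the interface text tells. Its arguments: {"type":"object","properties":{"moves":{"type":"array"}},"required":["moves"]}

```bash
mkdir -p pics; ls
cat > h.py <<'E'
import numpy as np, cv2
from scipy.spatial.transform import Rotation as R
from bench import robot
def rot(s):
    o=np.array(s['orientation'],float)
    return o if o.shape==(3,3) else R.from_euler('xyz',o).as_matrix() if o.size==3 else R.from_quat(o).as_matrix()
def snap(n,f=None):
    s=robot.snapshot(n)
    if f: cv2.imwrite('pics/'+f+'.png',s['image'])
    return s
def ray(s,u,v):
    p=np.array([(u-s['cx'])/s['fx'],(v-s['cy'])/s['fy']]); q=p.copy()
    for _ in range(30): q=p/(1+s['k1']*(q@q))
    return rot(s)@np.array([q[0],q[1],1])
def pt(s,u,v,z):
    d=ray(s,u,v); e=np.array(s['eye']); return e+d*(z-e[2])/d[2]
def proj(s,P):
    c=rot(s).T@(np.array(P)-s['eye']); q=c[:2]/c[2]; q=q*(1+s['k1']*(q@q))
    return q[0]*s['fx']+s['cx'],q[1]*s['fy']+s['cy']
E
python3 - <<'E'
from h import *
for n in('top','side'):
    s=snap(n,n+'0'); print({k:v for k,v in s.items() if k!='image'})
print(robot.get_obs())
E
```

```text
pics
{'fx': 428.7732940722377, 'fy': 428.7732940722377, 'cx': 318.5681888024119, 'cy': 198.09347509003928, 'k1': -0.03217016937234457, 'eye': array([ 0.47646622, -0.00770418,  1.30121092]), 'orientation': array([-3.06636295,  0.0106358 , -1.59983222])}
{'fx': 475.2117870809462, 'fy': 475.2117870809462, 'cx': 319.74277891058347, 'cy': 199.2116230857475, 'k1': -0.11214981782399334, 'eye': array([0.1692583 , 1.12202903, 0.63459559]), 'orientation': array([-2.03045617,  0.02329793, -2.80604229])}
{'time': 0.1, 'joint_positions': array([-1.33808460e+00,  8.78975652e-02,  1.37206636e+00,  1.05042623e-05,
        1.68358366e+00, -1.03072148e-01]), 'qvel': array([-0.00120749, -0.00200247, -0.00409723, -0.00288682,  0.0003124 ,
       -0.0012536 ]), 'joint_torque': array([ 3.26830115e-03, -3.41251838e+01, -3.03301585e+01,  7.21017667e-02,
        3.03817133e-02, -9.78371168e-05]), 'tool_pos': array([ 0.1811334 , -0.51881352,  0.20443085]), 'ee_rot': array([-3.13964917e+00, -2.11526890e-04,  3.35784840e-01]), 'wrist_force': array([ 0.6774286 ,  0.03962184, -0.47409724]), 'wrist_torque': array([-0.02582746,  0.02040284,  0.01187082]), 'finger_force': 0.0, 'width': 0.0939528442264986}
```

View pics/top0.png

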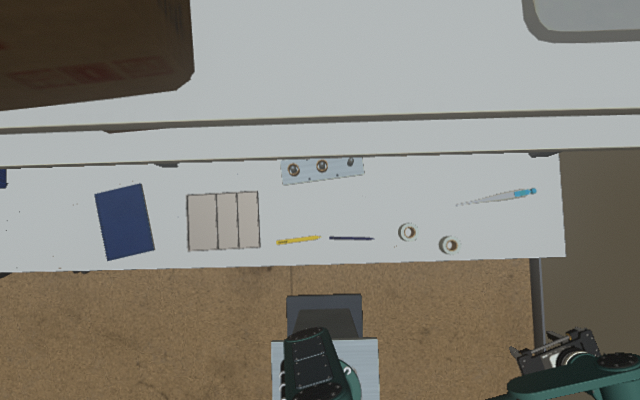

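View pics/side0.png

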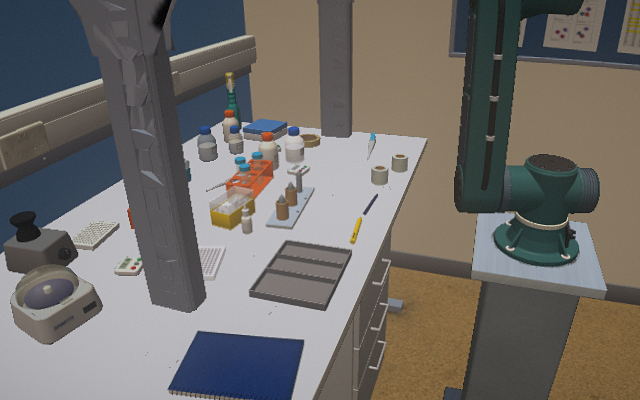

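The top view shows the tray around (223,221), and the stand at about (322,170), partly under an overhead shelf. Cores sit at (293,169) and (322,166), and the spindle at (350,161) looks bare. Rolls are at (408,231) and (449,244), and the pens at (298,240) and (352,238). The side view agrees: two cores and two rolls. I'll enlarge both.

Run:
```python
from h import *
a=cv2.imread('pics/top0.png')[150:262,180:470]
b=cv2.imread('pics/side0.png')[130:310,245:425]
cv2.imwrite('pics/c1.png',cv2.resize(a[:, 90:],None,fx=4,fy=4,interpolation=cv2.INTER_CUBIC))
cv2.imwrite('pics/c2.png',cv2.resize(b,(600,600),interpolation=cv2.INTER_CUBIC))
```

```text
(no output)
```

View pics/c1.png

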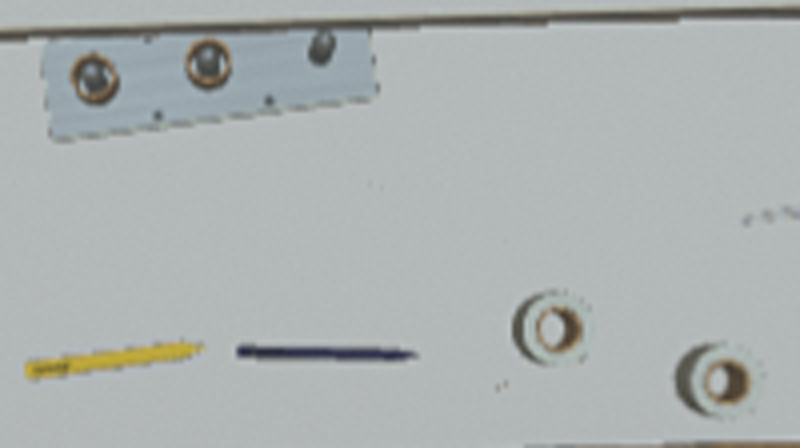

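View pics/c2.png

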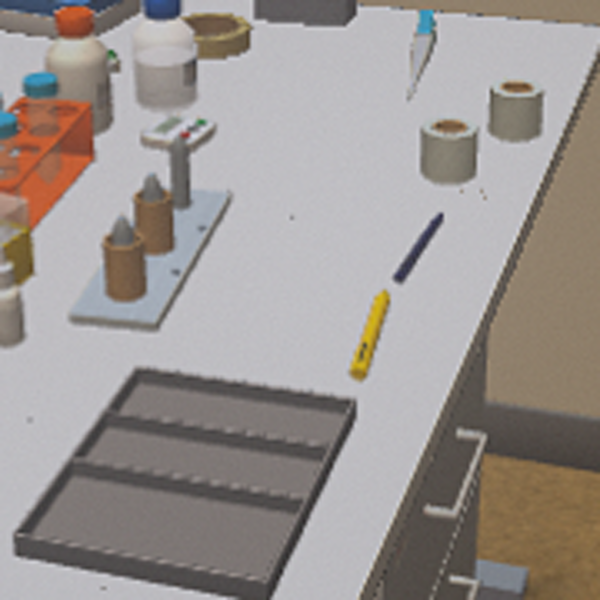

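Run:
```python
from h import *
np.set_printoptions(precision=4,suppress=True)
T=snap('top');S=snap('side')
c=lambda X,Y:(270+X/4-.375,150+Y/4-.375)
d=lambda X,Y:(245+X/3.333-.35,130+Y/3.333-.35)
for n,p,z in [('core1 rim',(97,79),.062),('tip1',(95,73),.082),('core2 rim',(209,64),.062),('tip3',(325,38),.082),('foot3',(315,60),.012),
 ('plate nl',(52,140),.012),('plate nr',(378,97),.012),('roll1',(558,328),.05),('roll2',(728,381),.05),
 ('yel L',(25,371),.008),('yel R',(205,347),.008),('blu L',(237,351),.006),('blu R',(418,355),.006)]:
    print('T',n,pt(T,*c(*p),z)[:2])
for n,p in [('t1',(187,195)),('t2',(258,191)),('t3',(260,247)),('t4',(188,250))]: print('T',n,pt(T,*p,.018)[:2])
for n,p,z in [('core1 rim',(124,240),.062),('core2 rim',(154,195),.062),('tip3',(179,137),.082),('tip1',(124,217),.082),('tip2',(153,174),.082),
 ('roll1',(449,132),.05),('roll2',(517,92),.05),('yelN',(358,377),.008),('yelF',(384,292),.008),('bluN',(398,280),.006),('bluF',(441,215),.006),
 ('plate nl',(157,325),.012),('plate fl',(70,318),.012),('plate fr?',(230,192),.012),
 ('trayNear',(272,596),.018),('trayFar',(18,545),.018),('trayL',(135,370),.018),('trayR',(355,402),.018)]:
    print('S',n,pt(S,*d(*p),z)[:2])
```

```text
T core1 rim [0.6563 0.0723]
T tip1 [0.6578 0.0723]
T core2 rim [ 0.6648 -0.0096]
T tip3 [ 0.6781 -0.0934]
T foot3 [ 0.673  -0.0901]
T plate nl [0.6181 0.1107]
T plate nr [ 0.6434 -0.1368]
T roll1 [ 0.4655 -0.2575]
T roll2 [ 0.4235 -0.3793]
T yel L [0.4447 0.1354]
T yel R [ 0.4588 -0.0004]
T blu L [ 0.4551 -0.0243]
T blu R [ 0.4481 -0.1602]
T t1 [0.5948 0.4003]
T t2 [0.6004 0.1848]
T t3 [0.4325 0.182 ]
T t4 [0.4294 0.3985]
S core1 rim [0.6562 0.0772]
S core2 rim [ 0.6657 -0.0098]
S tip3 [ 0.6738 -0.0911]
S tip1 [0.6557 0.0755]
S tip2 [ 0.6654 -0.0094]
S roll1 [ 0.4604 -0.2442]
S roll2 [ 0.4178 -0.3651]
S yelN [0.4413 0.1404]
S yelF [0.4571 0.0056]
S bluN [ 0.4522 -0.0217]
S bluF [ 0.4461 -0.1546]
S plate nl [0.6134 0.1176]
S plate fl [0.685  0.1277]
S plate fr? [ 0.6431 -0.1349]
S trayNear [0.418  0.4128]
S trayFar [0.5871 0.4147]
S trayL [0.5992 0.1954]
S trayR [0.4297 0.1897]
```

```bash
cat >> h.py <<'E'
def go(*wps):
    """wps: (x,y,z,yaw); prints cumulative units from the current pose"""
    o=robot.get_obs(); p=np.array(o['tool_pos']); Rm=R.from_euler('xyz',o['ee_rot']).as_matrix()
    y0=np.arctan2(Rm[1,0],Rm[0,0])
    Rm=np.array([[np.cos(y0),np.sin(y0),0],[np.sin(y0),-np.cos(y0),0],[0,0,-1]])
    print('at',p.round(4),'yaw',round(y0,3),'w',round(o['width'],4),'F',np.round(o['wrist_force'],1),'t',o['time'],'q',np.round(o['joint_positions'],2))
    for w in wps:
        dy=w[3]-y0; dy=(dy+np.pi)%(2*np.pi)-np.pi
        print(np.round(Rm.T@(np.array(w[:3])-p)/.025,2), 'turn', round(-np.degrees(dy)/6,2))
E
python3 - <<'E'
from h import *
np.set_printoptions(precision=4,suppress=True)
T=snap('top');S=snap('side')
for p in [(217,222),(238,221)]: print('div',pt(T,*p,.018))
for n,p,z in [('pillar bot L',(150,308),0),('pillar bot R',(203,310),0),('timer',(299,169),.017),('dropper foot',(246,230),0)]: print(n,pt(S,*p,z))
b=pt(S,203,310,0); e=S['eye']; d=ray(S,175,2)
t=(b[0]-e[0])/d[0]; print('pillar visible top',e+t*d)
for z in (.4,.5,.6,.7): print('shelf edge',z,pt(T,322,160,z))
go((.45,-.25,.25,1.676),(.6,.0,.25,1.676))
a=T['image'][180:260,180:270]
cv2.imwrite('pics/c3.png',cv2.resize(a,None,fx=6,fy=6,interpolation=cv2.INTER_CUBIC))
E
```

```text
div [0.5107 0.31   0.018 ]
div [0.5119 0.2467 0.018 ]
pillar bot L [0.7794 0.5085 0.    ]
pillar bot R [0.6676 0.4768 0.    ]
timer [ 0.7366 -0.2486  0.017 ]
dropper foot [0.7344 0.1489 0.    ]
pillar visible top [0.6676 0.4217 0.5949]
shelf edge 0.4 [ 0.6255 -0.0097  0.4   ]
shelf edge 0.5 [ 0.6089 -0.0095  0.5   ]
shelf edge 0.6 [ 0.5924 -0.0093  0.6   ]
shelf edge 0.7 [ 0.5759 -0.0091  0.7   ]
at [ 0.1812 -0.5191  0.2051] yaw 0.336 w 0.0938 F [0.4 0.1 0.1] t 0.3 q [-1.34  0.09  1.37 -0.    1.68 -0.1 ]
[13.7  -6.62 -1.8 ] turn -12.8
[ 22.66 -14.08  -1.8 ] turn -12.8
```

View pics/c3.png

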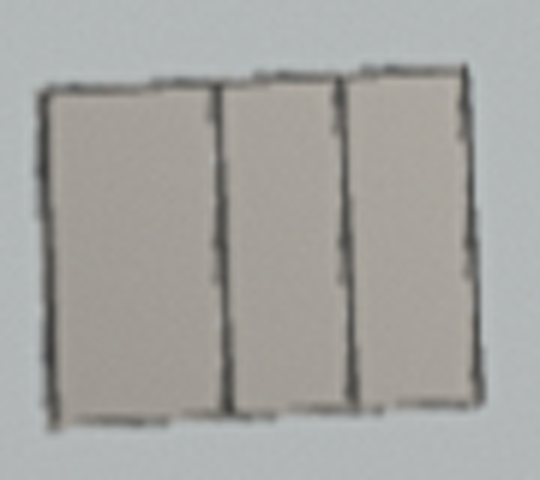

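The crop shows the tray walls and dividers cleanly, at x = 45, 222, 348 and 472. The spacing matches the given sizes: the dividers measure 63 mm apart. Moving.

servo_tool([
  [13.7,-6.6,-1.8,-12.8,0],
  [13.7,-6.6,-1.8,-12.8,0],
  [13.7,-6.6,-1.8,-12.8,0],
  [13.7,-6.6,-1.8,-12.8,0],
  [13.7,-6.6,-1.8,-12.8,0],
  [13.7,-6.6,-1.8,-12.8,0],
  [13.7,-6.6,-1.8,-12.8,0],
  [13.7,-6.6,-1.8,-12.8,0],
  [13.7,-6.6,-1.8,-12.8,0],
  [13.7,-6.6,-1.8,-12.8,0],
])

```text
time: 1.13
tool_pos: [0.4539, -0.2462, 0.2514]
ee_rot: [3.138, -0.001, 1.599]
wrist_force: [-0.9, 0.3, 0.8]
width: 0.0941
finger_force: 0.0
```

Run:
```python
from h import *
go((.56,-.01,.2,1.676),(.6570,.0745,.16,1.676),(.6570,.0745,.024,1.676))
```

```text
at [ 0.4539 -0.2462  0.2514] yaw 1.599 w 0.0941 F [-0.9  0.3  0.8] t 1.1333 q [-0.61  0.01  1.37  0.    1.77 -0.64]
[9.33 4.51 2.06] turn -0.74
[12.6   8.48  3.66] turn -0.74
[12.6   8.48  9.1 ] turn -0.74
```

servo_tool([
  [9.3,4.5,2.0,-0.7,0],
  [9.3,4.5,2.0,-0.7,0],
  [9.3,4.5,2.0,-0.7,0],
  [9.3,4.5,2.0,-0.7,0],
  [9.3,4.5,2.0,-0.7,0],
  [12.6,8.5,3.6,-0.7,0],
  [12.6,8.5,3.6,-0.7,0],
  [12.6,8.5,3.6,-0.7,0],
  [12.6,8.5,3.6,-0.7,0],
  [12.6,8.5,3.6,-0.7,0],
])

```text
time: 1.97
tool_pos: [0.6591, 0.0715, 0.1575]
ee_rot: [-3.139, -0.002, 1.662]
wrist_force: [-0.7, -0.4, 0.6]
width: 0.0938
finger_force: 0.0
```

Run:
```python
from h import *
snap('side','s1')
go((.6570,.0745,.024,1.676))
T=snap('top','t1')
a=np.vstack([cv2.imread('pics/t1.png'),cv2.imread('pics/s1.png')]); cv2.imwrite('pics/m1.png',cv2.resize(a,(480,600),interpolation=cv2.INTER_AREA))
```

```text
at [0.6596 0.073  0.156 ] yaw 1.664 w 0.0938 F [ 0.1  1.2 -2.3] t 2.0167 q [ 0.02  0.36  1.15  0.    1.64 -0.07]
[ 0.07 -0.1   5.28] turn -0.11
```

View pics/m1.png

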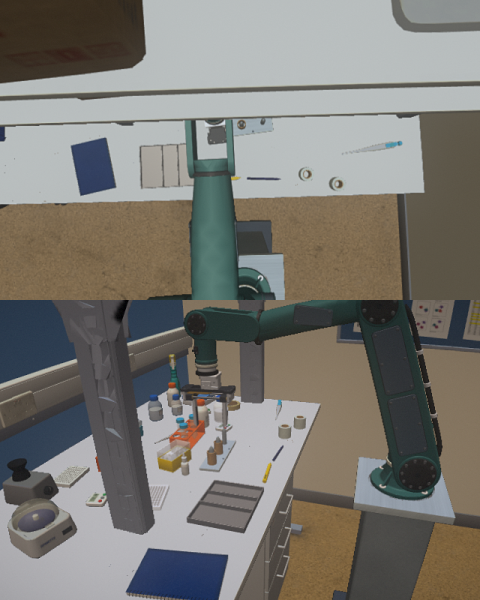

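The arm is above the left core with nothing touching. The fingers straddle it at about (210,425) in the mosaic, and the shelf clears the arm. Descending and gripping.

servo_tool([
  [0.0,-0.1,1.0,-0.1,0],
  [0.0,-0.1,2.0,-0.1,0],
  [0.0,-0.1,3.0,-0.1,0],
  [0.0,-0.1,4.0,-0.1,0],
  [0.0,-0.1,5.2,-0.1,0],
  [0.0,-0.1,5.2,-0.1,0],
  [0.0,-0.1,5.2,-0.1,0.7],
  [0.0,-0.1,5.2,-0.1,0.7],
  [0.0,-0.1,5.2,-0.1,0.7],
  [0.0,-0.1,5.2,-0.1,0.7],
])

```text
time: 2.9
tool_pos: [0.6573, 0.067, 0.0336]
ee_rot: [3.137, 0.001, 1.669]
wrist_force: [0.3, 0.2, -0.4]
width: 0.0707
finger_force: 0.0
```

servo_tool([
  [0,0,0,0,0.8],
  [0,0,0,0,0.8],
  [0,0,0,0,0.8],
  [0,0,0,0,0.8],
])

```text
time: 3.23
tool_pos: [0.6556, 0.0673, 0.0308]
ee_rot: [3.141, 0.0, 1.67]
wrist_force: [1.0, -0.5, 0.1]
width: 0.0444
finger_force: 0.0
```

Run:
```python
from h import *
snap('side','s2')
go((.6570,.0745,.145,1.676),(.545,.3545,.15,1.59),(.545,.3545,.028,1.59))
```

```text
at [0.6556 0.0673 0.0306] yaw 1.67 w 0.04 F [-0.1  0.1  0.2] t 3.2833 q [ 0.02  0.41  1.32 -0.    1.4  -0.08]
[ 0.28  0.08 -4.58] turn -0.06
[11.87 -3.27 -4.78] turn 0.76
[11.87 -3.27  0.1 ] turn 0.76
```

servo_tool([
  [0.28,0.05,0.1,0,0.56],
  [0.28,0.05,0.1,0,0.56],
  [0.28,0.05,0.1,0,0.56],
  [0.28,0.05,0.1,0,0.9],
  [0.28,0.05,0.1,0,0.9],
  [0.28,0.05,0.1,0,0.9],
  [0.28,0.05,0.1,0,0.9],
  [0.28,0.05,0.1,0,0.9],
])

```text
time: 3.95
tool_pos: [0.656, 0.0743, 0.0279]
ee_rot: [-3.141, 0.0, 1.669]
wrist_force: [1.0, -0.1, -0.4]
width: 0.0324
finger_force: 30.0
```

Run:
```python
from h import *
go((.6570,.0745,.145,1.676),(.545,.3545,.14,1.59),(.545,.3545,.028,1.59))
```

```text
at [0.656  0.0743 0.0279] yaw 1.669 w 0.0324 F [ 1.  -0.1 -0.4] t 3.95 q [ 0.03  0.42  1.32 -0.    1.4  -0.07]
[ 0.01  0.04 -4.68] turn -0.06
[11.59 -3.31 -4.48] turn 0.76
[11.59 -3.31 -0.  ] turn 0.76
```

servo_tool([
  [0,0,-1.0,0,0.9],
  [0,0,-2.0,0,0.9],
  [0,0,-3.0,0,0.9],
  [0,0,-4.0,0,0.9],
  [0,0,-4.6,0,0.9],
  [0,0,-4.6,0,0.9],
  [1,-0.3,-4.6,0,0.9],
  [2,-0.6,-4.6,0,0.9],
  [3,-0.9,-4.6,0,0.9],
  [4,-1.2,-4.6,0,0.9],
])

```text
time: 4.78
tool_pos: [0.6152, 0.1714, 0.141]
ee_rot: [-3.139, 0.0, 1.669]
wrist_force: [-0.1, 0.7, 0.3]
width: 0.0323
finger_force: 30.0
```

servo_tool([
  [1,-0.3,0,0.1,0.9],
  [2,-0.6,0,0.2,0.9],
  [3,-0.9,0,0.3,0.9],
  [4,-1.2,0,0.4,0.9],
  [5,-1.4,0,0.5,0.9],
  [6,-1.7,0,0.6,0.9],
  [7,-2.0,0,0.7,0.9],
  [7.6,-2.1,0,0.76,0.9],
  [7.6,-2.1,0,0.76,0.9],
  [7.6,-2.1,0,0.76,0.9],
])

```text
time: 5.62
tool_pos: [0.5446, 0.3547, 0.1413]
ee_rot: [-3.14, 0.002, 1.592]
wrist_force: [0.3, -0.1, -0.5]
width: 0.0327
finger_force: 30.0
```

Run:
```python
from h import *
go((.545,.3545,.023,1.59))
```

```text
at [0.5446 0.3547 0.1413] yaw 1.592 w 0.0327 F [ 0.3 -0.1 -0.5] t 5.6167 q [ 0.49  0.33  1.21 -0.    1.6   0.47]
[-0.01  0.01  4.73] turn 0.02
```

servo_tool([
  [0,0,1.2,0,0.9],
  [0,0,2.4,0,0.9],
  [0,0,3.6,0,0.9],
  [0,0,4.4,0,0.9],
  [0,0,4.75,0,0.9],
  [0,0,4.75,0,0.9],
  [0,0,4.75,0,0.9],
  [0,0,4.75,0,0.5],
  [0,0,4.75,0,0.5],
  [0,0,4.75,0,0.5],
])

```text
time: 6.45
tool_pos: [0.5462, 0.3549, 0.0254]
ee_rot: [3.14, -0.001, 1.59]
wrist_force: [0.1, 0.5, -0.4]
width: 0.0466
finger_force: 0.0
```

servo_tool([
  [0,0,0,0,0.3],
  [0,0,0,0,0.3],
  [0,0,-0.3,0,0.3],
  [0,0,-1,0,0.3],
  [0,0,-2,0,0.3],
  [0,0,-3,0,0.3],
  [0,0,-4,0,0.3],
  [0,0,-4.7,0,0.3],
  [0,0,-4.7,0,0.3],
])

```text
time: 7.2
tool_pos: [0.5478, 0.3563, 0.1484]
ee_rot: [3.132, -0.005, 1.59]
wrist_force: [0.5, -0.2, 0.8]
width: 0.0659
finger_force: 0.0
```

Run:
```python
from h import *
T=snap('top','t2');snap('side','s2')
a=T['image'][120:280,170:330]; b=cv2.imread('pics/s2.png')[130:310,225:405]
cv2.imwrite('pics/m2.png',np.hstack([cv2.resize(a,(400,400)),cv2.resize(b,(400,400))]))
go((.59,.20,.15,1.676),(.6655,-.009,.15,1.676),(.6655,-.009,.026,1.676))
```

```text
at [0.5457 0.3551 0.1427] yaw 1.59 w 0.0654 F [ 0.1 -0.5  0.3] t 7.3 q [ 0.49  0.33  1.21 -0.    1.6   0.47]
[-6.24  1.65 -0.29] turn -0.82
[-14.65   4.51  -0.29] turn -0.82
[-14.65   4.51   4.67] turn -0.82
```

View pics/m2.png

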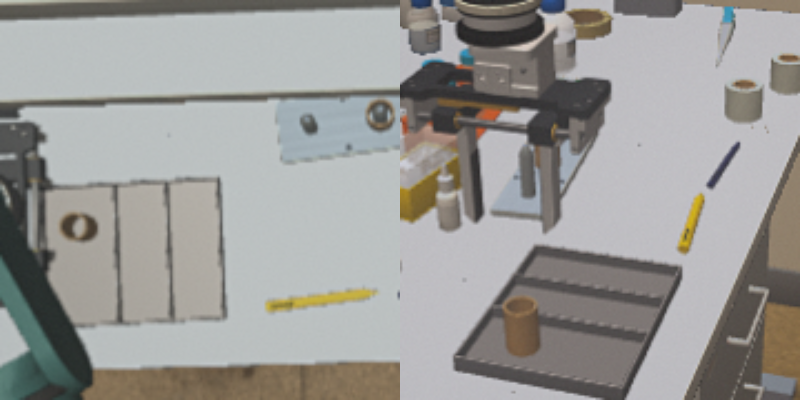

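The first core stands upright in the bay, at about (520,325) in the side crop. Next is the second core.

servo_tool([
  [-1.5,0.4,-0.2,-0.1,0.2],
  [-3,0.9,-0.3,-0.3,0.2],
  [-4.5,1.4,-0.3,-0.4,0.2],
  [-6,1.8,-0.3,-0.5,0.2],
  [-7.5,2.3,-0.3,-0.6,0.2],
  [-9,2.8,-0.3,-0.7,0.2],
  [-10.5,3.2,-0.3,-0.82,0.2],
  [-12,3.7,-0.3,-0.82,0.2],
  [-13.5,4.2,-0.3,-0.82,0.2],
  [-14.65,4.5,-0.3,-0.82,0.2],
])

```text
time: 8.13
tool_pos: [0.6643, -0.0124, 0.146]
ee_rot: [-3.137, 0.0, 1.674]
wrist_force: [-0.3, -0.1, 0.7]
width: 0.0754
finger_force: 0.0
```

servo_tool([
  [0,0,0,0,0.2],
  [0,0,0,0,0.2],
  [0,0,1,0,0.2],
  [0,0,2,0,0.2],
  [0,0,3,0,0.2],
  [0,0,3,0,0.2],
  [0,0,3,0,0.2],
])

```text
time: 8.72
tool_pos: [0.6626, -0.0074, 0.0713]
ee_rot: [-3.135, -0.002, 1.678]
wrist_force: [0.0, -0.2, 1.0]
width: 0.0752
finger_force: 0.0
```

Run:
```python
from h import *
go((.6655,-.009,.026,1.676))
```

```text
at [ 0.6626 -0.0074  0.0713] yaw 1.678 w 0.0752 F [ 0.  -0.2  1. ] t 8.7167 q [-0.1   0.4   1.26  0.    1.49 -0.2 ]
[-0.07  0.11  1.81] turn 0.02
```

servo_tool([
  [-0.07,0.1,0.9,0,0.2],
  [-0.07,0.1,1.8,0,0.2],
  [-0.07,0.1,1.8,0,0.5],
  [-0.07,0.1,1.8,0,0.9],
  [-0.07,0.1,1.8,0,0.9],
  [-0.07,0.1,1.8,0,0.9],
  [-0.07,0.1,1.8,0,0.9],
  [-0.07,0.1,1.8,0,0.9],
  [-0.07,0.1,1.8,0,0.9],
  [-0.07,0.1,1.8,0,0.9],
])

```text
time: 9.55
tool_pos: [0.6681, -0.0108, 0.0303]
ee_rot: [3.14, 0.0, 1.676]
wrist_force: [-0.3, -0.4, 2.6]
width: 0.0325
finger_force: 30.0
```

Run:
```python
from h import *
go((.6655,-.009,.145,1.676),(.475,.3545,.145,1.59))
```

```text
at [ 0.6681 -0.0108  0.0303] yaw 1.676 w 0.0325 F [-0.3 -0.4  2.6] t 9.55 q [-0.1   0.43  1.3  -0.    1.41 -0.21]
[ 0.08 -0.1  -4.59] turn -0.0
[15.34 -6.15 -4.59] turn 0.82
```

servo_tool([
  [0,0,-1.0,0,0.9],
  [0,0,-2.0,0,0.9],
  [0,0,-3.0,0,0.9],
  [0,0,-4.0,0,0.9],
  [0,0,-4.6,0,0.9],
  [0,0,-4.6,0,0.9],
  [1,-0.4,-4.6,0,0.9],
  [2.3,-0.9,-4.6,0,0.9],
  [3.6,-1.4,-4.6,0,0.9],
  [5,-2,-4.6,0,0.9],
])

```text
time: 10.38
tool_pos: [0.6034, 0.1088, 0.142]
ee_rot: [-3.139, 0.0, 1.674]
wrist_force: [0.7, 1.0, -1.0]
width: 0.0325
finger_force: 30.0
```

servo_tool([
  [1.3,-0.5,0,0.1,0.9],
  [2.6,-1.0,0,0.2,0.9],
  [3.9,-1.6,0,0.3,0.9],
  [5.2,-2.1,0,0.4,0.9],
  [6.5,-2.6,0,0.5,0.9],
  [7.8,-3.1,0,0.6,0.9],
  [9.1,-3.7,0,0.7,0.9],
  [10.3,-4.15,0,0.82,0.9],
  [10.3,-4.15,0,0.82,0.9],
  [10.3,-4.15,0,0.82,0.9],
])

```text
time: 11.22
tool_pos: [0.4729, 0.3544, 0.1424]
ee_rot: [-3.139, 0.002, 1.593]
wrist_force: [0.6, -0.1, -0.1]
width: 0.0323
finger_force: 30.0
```

Run:
```python
from h import *
go((.472,.3545,.025,1.59))
```

```text
at [0.4729 0.3544 0.1424] yaw 1.593 w 0.0323 F [ 0.6 -0.1 -0.1] t 11.2167 q [ 0.55  0.2   1.37 -0.    1.58  0.52]
[ 0.   -0.04  4.7 ] turn 0.03
```

servo_tool([
  [0,0,1.2,0,0.9],
  [0,0,2.4,0,0.9],
  [0,0,3.6,0,0.9],
  [0,0,4.4,0,0.9],
  [0,0,4.75,0,0.9],
  [0,0,4.75,0,0.9],
  [0,0,4.75,0,0.9],
  [0,0,4.75,0,0.53],
  [0,0,4.75,0,0.53],
  [0,0,4.75,0,0.53],
])

```text
time: 12.05
tool_pos: [0.4752, 0.3535, 0.0261]
ee_rot: [3.14, -0.0, 1.59]
wrist_force: [0.7, -0.3, -0.3]
width: 0.044
finger_force: 0.0
```

servo_tool([
  [0,0,0,0,0.53],
  [0,0,-0.3,0,0.53],
  [0,0,-1,0,0.53],
  [0,0,-2,0,0.53],
  [0,0,-3,0,0.3],
  [0,0,-4,0,0.1],
  [0,0,-4.7,0,0.1],
  [0,0,-4.7,0,0.1],
])

```text
time: 12.72
tool_pos: [0.477, 0.3552, 0.1493]
ee_rot: [3.132, -0.005, 1.59]
wrist_force: [-1.0, 0.9, 0.6]
width: 0.0673
finger_force: 0.0
```

Run:
```python
from h import *
T=snap('top','t3');S=snap('side','s3')
# roll segmentation is low contrast: show enlarged
a=T['image'][210:260,380:480]; b=S['image'][140:200,355:425]
# local contrast stretch
a=cv2.resize(a,(800,400),interpolation=cv2.INTER_CUBIC); 
c=cv2.resize(T['image'][140:280,170:345],(400,200+120))[:200]
d=cv2.resize(S['image'][130:310,225:405],(400,400))[200:]
cv2.imwrite('pics/m3.png',np.vstack([a,np.hstack([cv2.resize(T['image'][180:260,170:330],(400,200)),cv2.resize(S['image'][220:310,225:405],(400,200))])]))
go((.45,.05,.16,1.6),(.4655,-.2575,.16,1.6),)
```

```text
at [0.4748 0.3539 0.1438] yaw 1.59 w 0.0755 F [-0.9 -0.5 -0.9] t 12.8167 q [ 0.54  0.2   1.37 -0.    1.57  0.53]
[-12.13  -1.23  -0.65] turn -0.09
[-24.44  -0.85  -0.65] turn -0.09
```

View pics/m3.png

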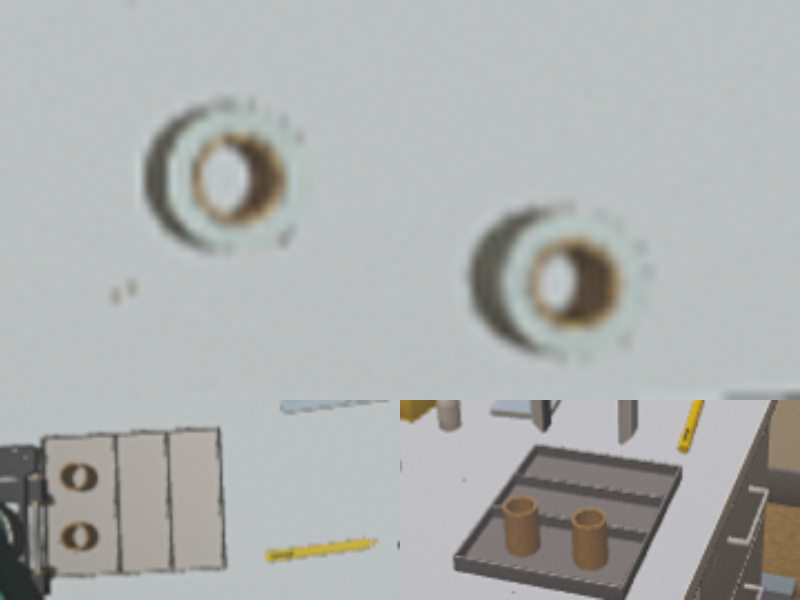

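Both cores stand in the bay, at (520,525) and (590,540). The roll bores are centred at (240,178) and (576,282) in the 8x crop.

Run:
```python
from h import *
T=snap('top')
r1=pt(T,380+240/8-.44,210+178/8-.44,.05); r2=pt(T,380+576/8-.44,210+282/8-.44,.05); print(r1,r2)
# tool y along radial direction, j6 small
for r in (r1,r2): go((r[0],r[1],.13,1.676))
```

```text
[ 0.46496196 -0.25874634  0.05      ] [ 0.42364632 -0.37915325  0.05      ]
at [0.4741 0.3534 0.1421] yaw 1.59 w 0.0795 F [ 0.1  0.1 -0.4] t 12.8667 q [ 0.54  0.2   1.37 -0.    1.57  0.53]
[-24.47  -0.84   0.49] turn -0.82
at [0.4741 0.3534 0.1421] yaw 1.59 w 0.0795 F [ 0.1  0.1 -0.4] t 12.8667 q [ 0.54  0.2   1.37 -0.    1.57  0.53]
[-29.26  -2.58   0.49] turn -0.82
```

servo_tool([
  [-1.5,-0.1,-0.5,0,0],
  [-3,-0.2,-1,0,0],
  [-4.5,-0.3,-1,0,0],
  [-6,-0.4,-1,0,0],
  [-7.5,-0.5,-1,0,0],
  [-9,-0.6,-1,0,0],
  [-10.5,-0.7,-1,0,0],
  [-12,-0.8,-1,0,0],
  [-13.5,-0.8,-1,0,0],
  [-15,-0.8,-1,0,0],
])

```text
time: 13.7
tool_pos: [0.4601, -0.0232, 0.1657]
ee_rot: [-3.138, -0.001, 1.59]
wrist_force: [0.7, 0.4, 0.3]
width: 0.0938
finger_force: 0.0
```

Run:
```python
from h import *
go((.4637,-.2610,.10,1.676),(.4637,-.2610,.025,1.676))
```

```text
at [ 0.4601 -0.0232  0.1657] yaw 1.59 w 0.0938 F [0.7 0.4 0.3] t 13.7 q [-0.17 -0.1   1.63 -0.    1.61 -0.19]
[-9.51 -0.04  2.63] turn -0.82
[-9.51 -0.04  5.63] turn -0.82
```

servo_tool([
  [-1.5,0,0.5,-0.2,0],
  [-3,0,1,-0.4,0],
  [-4.5,0,1.5,-0.6,0],
  [-6,0,2,-0.8,0],
  [-7.5,0,2.4,-0.8,0],
  [-9,0,2.6,-0.8,0],
  [-9.4,0,2.6,-0.8,0],
  [-9.4,0,2.6,-0.8,0],
  [-9.4,0,2.6,-0.8,0],
])

```text
time: 14.45
tool_pos: [0.4654, -0.2559, 0.1014]
ee_rot: [-3.139, -0.003, 1.673]
wrist_force: [0.1, 0.0, -0.9]
width: 0.094
finger_force: 0.0
```

Run:
```python
from h import *
go((.465,-.2590,.025,1.676))
T=snap('top','t4'); a=T['image'][200:262,260:480]
cv2.imwrite('pics/m4.png',cv2.resize(a,None,fx=3.6,fy=3.6,interpolation=cv2.INTER_CUBIC))
```

```text
at [ 0.4654 -0.2559  0.1014] yaw 1.673 w 0.094 F [ 0.1  0.  -0.9] t 14.45 q [-0.61  0.09  1.57  0.    1.48 -0.71]
[-0.12 -0.03  3.06] turn -0.03
```

View pics/m4.png

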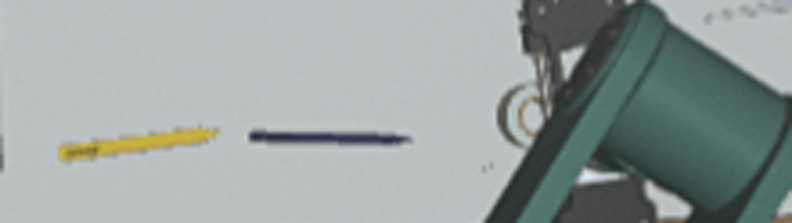

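Pens and roll have not moved, and the fingers straddle the roll at (530,115). Gripping.

servo_tool([
  [-0.1,0,1,0,0],
  [-0.1,0,2,0,0],
  [-0.1,0,3.05,0,0],
  [-0.1,0,3.05,0,0],
  [-0.1,0,3.05,0,0.3],
  [-0.1,0,3.05,0,0.6],
  [-0.1,0,3.05,0,0.6],
  [-0.1,0,3.05,0,0.6],
  [-0.1,0,3.05,0,0.6],
  [-0.1,0,3.05,0,0.6],
])

```text
time: 15.33
tool_pos: [0.467, -0.2596, 0.0278]
ee_rot: [3.14, 0.001, 1.674]
wrist_force: [-0.2, 0.0, -0.4]
width: 0.0575
finger_force: 0.0
```

Run:
```python
from h import *
go((.465,-.2590,.16,1.676),(.6655,-.0095,.16,1.676),(.675,-.0935,.16,1.676))
```

```text
at [ 0.467  -0.2596  0.0278] yaw 1.674 w 0.0575 F [-0.2  0.  -0.4] t 15.3333 q [-0.61  0.16  1.66 -0.    1.33 -0.72]
[ 0.03 -0.08 -5.29] turn -0.02
[ 9.13  8.92 -5.29] turn -0.02
[ 5.75  8.96 -5.29] turn -0.02
```

servo_tool([
  [0,0,0.08,0,0.7],
  [0,0,0.08,0,0.7],
  [0,0,0.08,0,0.7],
  [0,0,-0.5,0,0.7],
  [0,0,-1.5,0,0.7],
  [0,0,-2.5,0,0.7],
  [0,0,-3.5,0,0.7],
  [0,0,-4.5,0,0.7],
  [0,0,-5.3,0,0.7],
  [0,0,-5.3,0,0.7],
])

```text
time: 16.17
tool_pos: [0.4687, -0.2608, 0.1644]
ee_rot: [3.134, 0.006, 1.674]
wrist_force: [0.3, -0.4, -1.0]
width: 0.0524
finger_force: 29.9
```

servo_tool([
  [0.7,1.0,0,0,0.7],
  [1.4,2.1,0,0,0.7],
  [2.1,3.2,0,0,0.7],
  [2.8,4.3,0,0,0.7],
  [3.5,5.4,0,0,0.7],
  [4.2,6.5,0,0,0.7],
  [4.9,7.6,0,0,0.7],
  [5.5,8.5,0,0,0.7],
  [5.8,8.9,0,0,0.7],
  [5.8,8.9,0,0,0.7],
])

```text
time: 17.0
tool_pos: [0.6735, -0.0898, 0.1563]
ee_rot: [-3.138, -0.002, 1.677]
wrist_force: [-0.5, -1.0, -0.8]
width: 0.0522
finger_force: 29.9
```

Run:
```python
from h import *
go((.675,-.0925,.13,1.676))
T=snap('top','t5');S=snap('side','s5')
a=S['image'][130:230,240:340]; cv2.imwrite('pics/m5.png',cv2.resize(a,(600,600),interpolation=cv2.INTER_CUBIC))
go((.675,-.0925,.13,1.676))
c=lambda P:np.round(6*(np.array(proj(S,P))-[240,130])+2.5)
print('bore top/bot, tip, foot',c((.675,-.0925,.19)),c((.675,-.0925,.135)),c((.675,-.0925,.082)),c((.675,-.0925,.012)))
```

```text
at [ 0.6735 -0.0898  0.1563] yaw 1.677 w 0.0522 F [-0.5 -1.  -0.8] t 17.0 q [-0.22  0.39  1.1   0.    1.65 -0.32]
[-0.11  0.05  1.05] turn 0.01
at [ 0.6719 -0.0925  0.1577] yaw 1.674 w 0.0525 F [-0.4 -0.2 -0.6] t 17.1 q [-0.22  0.39  1.1  -0.    1.66 -0.32]
[-0.01  0.12  1.11] turn -0.02
bore top/bot, tip, foot [342.  40.] [347. 146.] [351. 246.] [357. 372.]
```

View pics/m5.png

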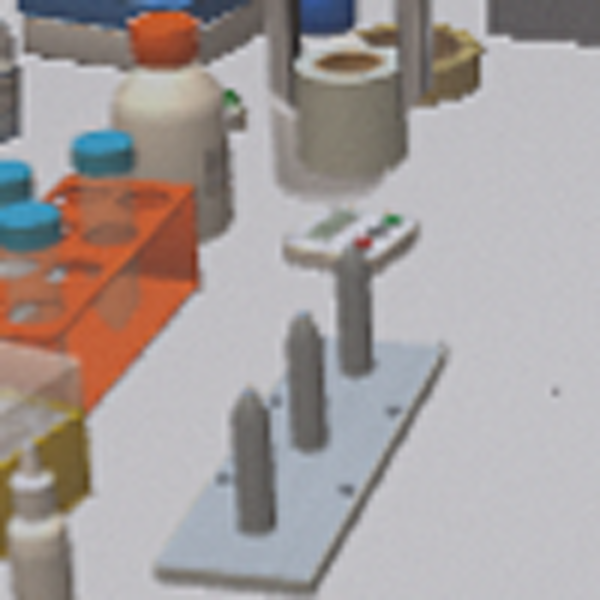

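Spindle 3's tip is at (353,246) and its foot at (357,372), which matches my estimate to within 2 px. The roll hangs above it at (350,120). Lowering.

servo_tool([
  [0,0.1,0.8,0,0.7],
  [0,0.1,1.6,0,0.7],
  [0,0.1,2.0,0,0.7],
  [0,0.1,2.3,0,0.7],
  [0,0.1,2.6,0,0.7],
  [0,0.1,2.9,0,0.7],
  [0,0.1,3.2,0,0.7],
  [0,0.1,3.5,0,0.7],
  [0,0.1,3.5,0,0.7],
  [0,0.1,3.5,0,0.7],
])

```text
time: 17.93
tool_pos: [0.6751, -0.0917, 0.0712]
ee_rot: [-3.141, -0.0, 1.674]
wrist_force: [0.0, 0.1, -1.2]
width: 0.0527
finger_force: 29.9
```

Run:
```python
from h import *
go((.6743,-.0925,.0395,1.676))
```

```text
at [ 0.6751 -0.0917  0.0712] yaw 1.674 w 0.0527 F [ 0.   0.1 -1.2] t 17.9333 q [-0.22  0.43  1.21 -0.    1.5  -0.32]
[-0.03 -0.04  1.27] turn -0.02
```

servo_tool([
  [0,0,0.4,0,0.7],
  [0,0,0.8,0,0.7],
  [0,0,1.1,0,0.7],
  [0,0,1.25,0,0.7],
  [0,0,1.25,0,0.7],
  [0,0,1.25,0,0.7],
  [0,0,1.25,0,0.2],
  [0,0,1.25,0,0.2],
  [0,0,1.25,0,0.2],
  [0,0,1.25,0,0.2],
])

```text
time: 18.77
tool_pos: [0.6757, -0.0919, 0.0409]
ee_rot: [3.141, 0.0, 1.674]
wrist_force: [0.2, -0.2, -0.3]
width: 0.0741
finger_force: 0.0
```

servo_tool([
  [0,0,0,0,0.2],
  [0,0,-0.5,0,0.2],
  [0,0,-1.5,0,0.2],
  [0,0,-2.5,0,0.2],
  [0,0,-3.5,0,0.2],
  [0,0,-4.5,0,0.2],
  [0,0,-4.5,0,0.1],
  [0,0,-4.5,0,0.1],
])

```text
time: 19.43
tool_pos: [0.6767, -0.0921, 0.1565]
ee_rot: [3.136, 0.002, 1.674]
wrist_force: [0.0, -0.1, -0.3]
width: 0.0835
finger_force: 0.0
```

Run:
```python
from h import *
S=snap('side','s6'); T=snap('top','t6')
a=cv2.resize(S['image'][130:230,240:340],(500,500),interpolation=cv2.INTER_CUBIC)
b=np.zeros((500,300,3),np.uint8); b[:300]=cv2.resize(T['image'][215:260,430:475],(300,300),interpolation=cv2.INTER_CUBIC)
b[310:430]=cv2.resize(T['image'][225:253,270:380],(300,120))[:120]
cv2.imwrite('pics/m6.png',np.hstack([a,b]))
go((.4236,-.3790,.13,1.676),(.4236,-.3790,.10,1.3))
```

```text
at [ 0.6748 -0.0917  0.152 ] yaw 1.674 w 0.0847 F [ 0.5  0.3 -0.5] t 19.5333 q [-0.22  0.4   1.1  -0.    1.65 -0.32]
[-10.4  -11.18   0.88] turn -0.02
[-10.4  -11.18   2.08] turn 3.57
```

View pics/m6.png

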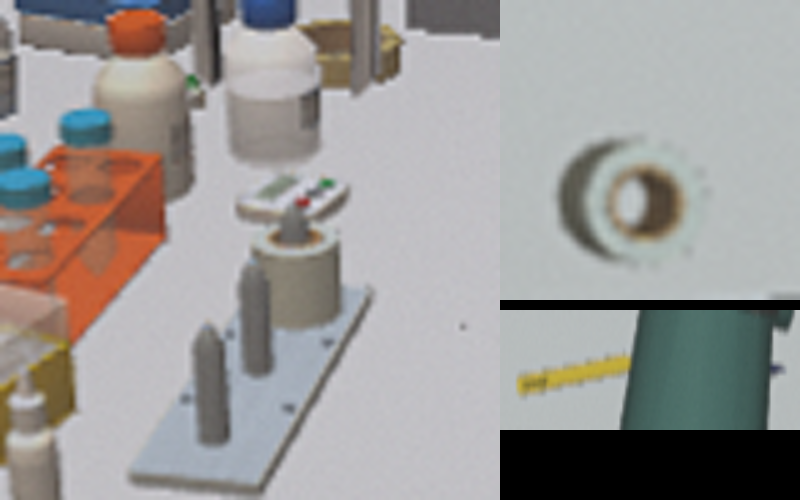

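Roll 1 is seated on spindle 3 at (297,275), with the tip showing through. The second roll is unmoved, with its bore at (645,202).

servo_tool([
  [-1.0,-1.1,0,0,0],
  [-2.0,-2.2,0,0,0],
  [-3.0,-3.3,0.2,0,0],
  [-4.0,-4.4,0.4,0,0],
  [-5.0,-5.5,0.6,0,0],
  [-6.0,-6.6,0.8,0,0],
  [-7.0,-7.7,1,0,0],
  [-8.0,-8.8,1.2,0,0],
  [-9.0,-9.8,1.5,0,0],
  [-10.4,-11.2,1.9,0,0],
])

```text
time: 20.37
tool_pos: [0.4272, -0.3722, 0.105]
ee_rot: [-3.14, -0.003, 1.675]
wrist_force: [0.5, 0.0, 0.5]
width: 0.094
finger_force: 0.0
```

servo_tool([
  [0,0,0,0,0],
  [0,0,0,0,0],
  [0,0,0,0,0],
])

```text
time: 20.62
tool_pos: [0.4285, -0.3717, 0.1056]
ee_rot: [-3.14, -0.003, 1.673]
wrist_force: [-0.6, -0.4, 0.7]
width: 0.0942
finger_force: 0.0
```

Run:
```python
from h import *
go((.4232,-.3793,.025,1.676))
```

```text
at [ 0.4285 -0.3717  0.1056] yaw 1.673 w 0.0942 F [-0.6 -0.4  0.7] t 20.6167 q [-0.81  0.17  1.48  0.    1.5  -0.92]
[-0.28 -0.24  3.23] turn -0.03
```

servo_tool([
  [-0.28,-0.24,0.6,0,0],
  [-0.28,-0.24,1.5,0,0],
  [-0.28,-0.24,2.5,0,0],
  [-0.28,-0.24,3.2,0,0],
  [-0.28,-0.24,3.2,0,0.3],
  [-0.28,-0.24,3.2,0,0.7],
  [-0.28,-0.24,3.2,0,0.7],
  [-0.28,-0.24,3.2,0,0.7],
  [-0.28,-0.24,3.2,0,0.7],
  [-0.28,-0.24,3.2,0,0.7],
])

```text
time: 21.45
tool_pos: [0.4245, -0.3807, 0.0287]
ee_rot: [3.14, 0.002, 1.674]
wrist_force: [-2.1, -0.6, 0.5]
width: 0.0577
finger_force: 0.9
```

servo_tool([
  [0,0,0,0,0.7],
  [0,0,0,0,0.7],
  [0,0,0,0,0.7],
])

```text
time: 21.7
tool_pos: [0.4241, -0.3807, 0.0285]
ee_rot: [3.141, 0.002, 1.674]
wrist_force: [-1.5, 0.1, 5.5]
width: 0.0539
finger_force: 30.0
```

Run:
```python
from h import *
go((.4232,-.3793,.16,1.676),(.657,.0755,.16,1.676))
```

```text
at [ 0.4241 -0.3807  0.0285] yaw 1.674 w 0.0539 F [-1.5  0.1  5.5] t 21.7 q [-0.83  0.23  1.57 -0.    1.34 -0.93]
[ 0.06 -0.03 -5.26] turn -0.02
[17.19 11.14 -5.26] turn -0.02
```

servo_tool([
  [0,0,-1,0,0.7],
  [0,0,-2,0,0.7],
  [0,0,-3,0,0.7],
  [0,0,-4,0,0.7],
  [0,0,-5.3,0,0.7],
  [1,0.6,-5.3,0,0.7],
  [2.2,1.4,-5.3,0,0.7],
  [3.4,2.2,-5.3,0,0.7],
  [4.6,3.0,-5.3,0,0.7],
  [5.8,3.8,-5.3,0,0.7],
])

```text
time: 22.53
tool_pos: [0.5035, -0.2245, 0.1588]
ee_rot: [-3.141, -0.001, 1.673]
wrist_force: [0.5, 0.0, -1.3]
width: 0.0539
finger_force: 30.0
```

servo_tool([
  [1.3,0.8,0,0,0.7],
  [2.6,1.6,0,0,0.7],
  [3.9,2.4,0,0,0.7],
  [5.2,3.2,0,0,0.7],
  [6.5,4.1,0,0,0.7],
  [7.8,5.0,0,0,0.7],
  [9.1,5.9,0,0,0.7],
  [10.2,6.7,0,0,0.7],
  [11.3,7.3,0,0,0.7],
  [11.3,7.3,0,0,0.7],
])

```text
time: 23.37
tool_pos: [0.6567, 0.0798, 0.1575]
ee_rot: [-3.14, -0.004, 1.68]
wrist_force: [-0.2, -0.3, -1.9]
width: 0.0541
finger_force: 30.0
```

servo_tool([
  [0,0,0,0,0.7],
  [0,0,0,0,0.7],
  [0,0,0,0,0.7],
])

```text
time: 23.62
tool_pos: [0.6554, 0.0724, 0.1592]
ee_rot: [-3.141, 0.001, 1.672]
wrist_force: [-0.2, -0.7, -1.6]
width: 0.0539
finger_force: 30.0
```

Run:
```python
from h import *
go((.657,.0755,.07,1.676))
S=snap('side','s7')
c=lambda P:np.round(5*(np.array(proj(S,P))-[240,130])+2)
# compare with m6 picture: tip1 (208,325) foot1 (213,442); tip2 (253,262)
for y,x in ((.0755,.657),(.075,.655),(-.0095,.6655)): print(c((x,y,.082)),c((x,y,.012)))
```

```text
at [0.6554 0.0724 0.1592] yaw 1.672 w 0.0539 F [-0.2 -0.7 -1.6] t 23.6167 q [ 0.02  0.34  1.16 -0.    1.64 -0.08]
[0.12 0.08 3.57] turn -0.04
[209. 326.] [217. 440.]
[213. 326.] [220. 440.]
[255. 261.] [261. 371.]
```

servo_tool([
  [0.1,0.07,0.8,0,0.7],
  [0.1,0.07,1.6,0,0.7],
  [0.1,0.07,2.0,0,0.7],
  [0.1,0.07,2.3,0,0.7],
  [0.1,0.07,2.6,0,0.7],
  [0.1,0.07,2.9,0,0.7],
  [0.1,0.07,3.2,0,0.7],
  [0.1,0.07,3.5,0,0.7],
  [0.1,0.07,3.5,0,0.7],
  [0.1,0.07,3.5,0,0.7],
])

```text
time: 24.5
tool_pos: [0.6571, 0.0764, 0.0717]
ee_rot: [-3.141, 0.0, 1.674]
wrist_force: [0.7, 0.4, -1.3]
width: 0.0538
finger_force: 30.0
```

Run:
```python
from h import *
go((.657,.075,.042,1.676))
```

```text
at [0.6571 0.0764 0.0717] yaw 1.674 w 0.0538 F [ 0.7  0.4 -1.3] t 24.5 q [ 0.03  0.39  1.27 -0.    1.48 -0.07]
[-0.05 -0.01  1.19] turn -0.02
```

servo_tool([
  [0,0,0.4,0,0.7],
  [0,0,0.8,0,0.7],
  [0,0,1.1,0,0.7],
  [0,0,1.2,0,0.7],
  [0,0,1.2,0,0.7],
  [0,0,1.2,0,0.7],
  [0,0,1.2,0,0.2],
  [0,0,1.2,0,0.2],
  [0,0,1.2,0,0.2],
  [0,0,1.2,0,0.2],
])

```text
time: 25.33
tool_pos: [0.6578, 0.0763, 0.0428]
ee_rot: [3.14, 0.0, 1.674]
wrist_force: [0.2, 0.3, 0.2]
width: 0.0745
finger_force: 0.0
```

servo_tool([
  [0,0,0,0,0.2],
  [0,0,-0.5,0,0.2],
  [0,0,-1.5,0,0.2],
  [0,0,-2.5,0,0.2],
  [0,0,-3.5,0,0.2],
  [0,0,-4.0,0,0.2],
  [0,0,-4.0,0,0.3],
  [0,0,-4.0,0,0.4],
])

```text
time: 26.0
tool_pos: [0.6578, 0.0764, 0.1431]
ee_rot: [3.14, 0.0, 1.674]
wrist_force: [0.4, -0.2, -0.8]
width: 0.065
finger_force: 0.0
```

Run:
```python
from h import *
S=snap('side','s8')
a=cv2.resize(S['image'][130:250,240:400],(800,600),interpolation=cv2.INTER_CUBIC)
cv2.imwrite('pics/m8.png',a)
go((.47,-.08,.12,1.53))
```

```text
at [0.6569 0.0763 0.1413] yaw 1.674 w 0.0612 F [ 1.1  0.4 -0. ] t 26.05 q [ 0.03  0.36  1.18 -0.    1.61 -0.07]
[-5.45 -8.08  0.85] turn 1.37
```

View pics/m8.png

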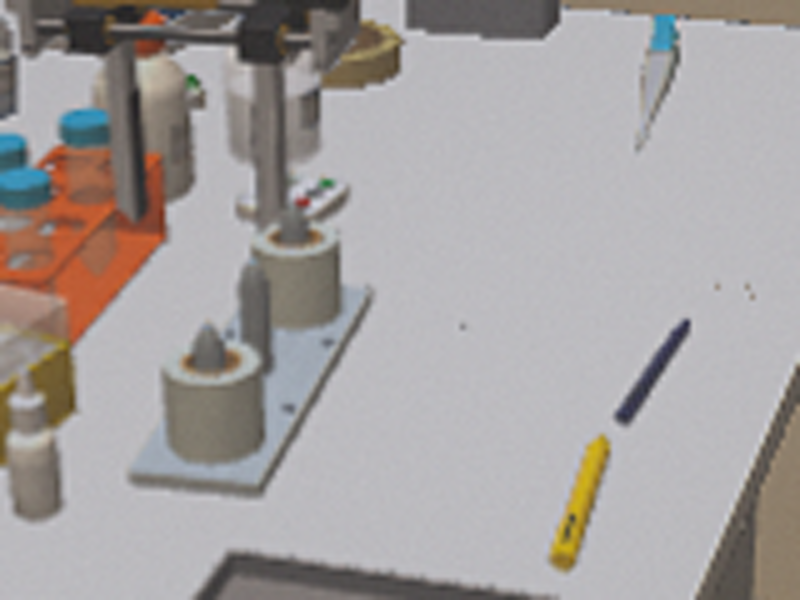

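Roll 2 is seated on spindle 1 at (213,410) and the middle spindle is empty. The pens haven't moved; I'll take the yellow one first.

Run:
```python
from h import *
go((.4518,.0675,.06,1.674))
```

```text
at [0.6569 0.0763 0.1413] yaw 1.674 w 0.0612 F [ 1.1  0.4 -0. ] t 26.05 q [ 0.03  0.36  1.18 -0.    1.61 -0.07]
[ 0.49 -8.2   3.25] turn -0.0
```

servo_tool([
  [0,-1.2,0,0,0.4],
  [0.1,-2.4,0,0,0.4],
  [0.2,-3.6,0,0,0.4],
  [0.3,-4.8,0.5,0,0.45],
  [0.4,-6,1.5,0,0.5],
  [0.5,-7.2,2.5,0,0.5],
  [0.5,-8.2,3.2,0,0.5],
  [0.5,-8.2,3.2,0,0.5],
  [0.5,-8.2,3.2,0,0.5],
  [0.5,-8.2,3.2,0,0.5],
])

```text
time: 26.88
tool_pos: [0.4524, 0.0677, 0.0618]
ee_rot: [-3.141, 0.0, 1.674]
wrist_force: [1.2, -0.2, 0.1]
width: 0.0469
finger_force: 0.0
```

Run:
```python
from h import *
go((.4518,.0675,.005,1.674))
```

```text
at [0.4524 0.0677 0.0618] yaw 1.674 w 0.0469 F [ 1.2 -0.2  0.1] t 26.8833 q [ 0.02 -0.04  1.79 -0.    1.39 -0.08]
[-0.   -0.03  2.27] turn -0.0
```

servo_tool([
  [0,0,1,0,0.5],
  [0,0,1.8,0,0.5],
  [0,0,2.2,0,0.5],
  [0,0,2.25,0,0.5],
  [0,0,2.25,0,0.5],
  [0,0,2.25,0,0.95],
  [0,0,2.25,0,0.95],
  [0,0,2.25,0,0.95],
  [0,0,2.25,0,0.95],
  [0,0,2.25,0,0.95],
])

```text
time: 27.72
tool_pos: [0.4526, 0.0677, 0.0066]
ee_rot: [3.14, 0.0, 1.674]
wrist_force: [-0.0, 0.3, -0.4]
width: 0.017
finger_force: 0.0
```

servo_tool([
  [0,0,0,0,0.95],
  [0,0,0,0,0.95],
  [0,0,0,0,0.95],
])

```text
time: 27.97
tool_pos: [0.4525, 0.0677, 0.0064]
ee_rot: [3.141, 0.0, 1.674]
wrist_force: [-0.4, -0.1, 2.5]
width: 0.0129
finger_force: 30.0
```

Run:
```python
from h import *
go((.4518,.0675,.08,1.674),(.5144,.2155,.08,3.16))
```

```text
at [0.4525 0.0677 0.0064] yaw 1.674 w 0.0129 F [-0.4 -0.1  2.5] t 27.9667 q [ 0.02  0.01  1.86 -0.    1.27 -0.08]
[-0.   -0.03 -2.94] turn -0.0
[ 5.63  3.07 -2.94] turn -14.19
```

servo_tool([
  [0,0,-1,0,0.95],
  [0,0,-2,0,0.95],
  [0,0,-3,-1,0.95],
  [0.9,0.5,-3,-2.1,0.95],
  [1.8,1,-3,-3.2,0.95],
  [2.7,1.5,-3,-4.3,0.95],
  [3.6,2,-3,-5.4,0.95],
  [4.5,2.5,-3,-6.5,0.95],
  [5.6,3.1,-3,-7.6,0.95],
  [5.6,3.1,-3,-8.7,0.95],
])

```text
time: 28.8
tool_pos: [0.516, 0.2192, 0.0804]
ee_rot: [3.139, -0.001, 2.594]
wrist_force: [-0.8, 0.2, -0.2]
width: 0.0131
finger_force: 30.0
```

servo_tool([
  [0,0,0,-1,0.95],
  [0,0,0,-2,0.95],
  [0,0,0,-3,0.95],
  [0,0,0,-4,0.95],
  [0,0,0,-5,0.95],
  [0,0,0,-5.5,0.95],
  [0,0,0,-5.5,0.95],
  [0,0,0,-5.5,0.95],
  [0,0,0,-5.5,0.95],
])

```text
time: 29.55
tool_pos: [0.5147, 0.2149, 0.0807]
ee_rot: [-3.141, -0.0, -3.124]
wrist_force: [1.4, 0.2, -0.5]
width: 0.0129
finger_force: 30.0
```

Run:
```python
from h import *
go((.5144,.2155,.0115,3.16))
S=snap('side','s9');T=snap('top','t9')
a=cv2.resize(S['image'][190:310,235:395],(400,300),interpolation=cv2.INTER_CUBIC)
b=cv2.resize(T['image'][180:270,180:300],(400,300),interpolation=cv2.INTER_CUBIC)
cv2.imwrite('pics/m9.png',np.hstack([a,b]))
go((.5144,.2155,.0115,3.16))
```

```text
at [0.5147 0.2149 0.0807] yaw -3.124 w 0.0129 F [ 1.4  0.2 -0.5] t 29.55 q [ 0.29  0.16  1.54 -0.    1.44 -1.29]
[0.01 0.03 2.77] turn -0.0
at [0.5148 0.2149 0.0808] yaw -3.123 w 0.0132 F [-0.8  0.2  0.2] t 29.65 q [ 0.29  0.16  1.54 -0.    1.44 -1.3 ]
[0.02 0.02 2.77] turn -0.0
```

View pics/m9.png

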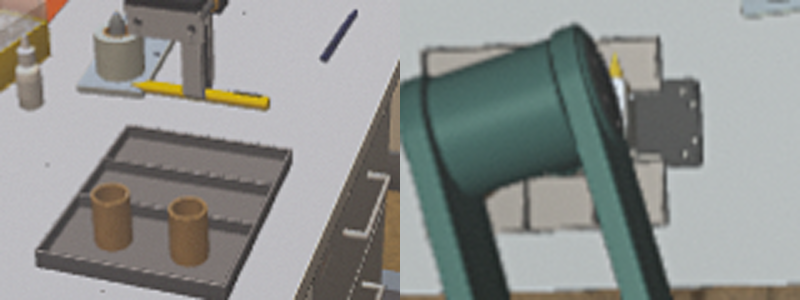

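The yellow pen is held level over slot 1, from (135,85) to (268,102). Placing it.

servo_tool([
  [0,0,1,0,0.95],
  [0,0,2,0,0.95],
  [0,0,2.5,0,0.95],
  [0,0,2.75,0,0.95],
  [0,0,2.75,0,0.95],
  [0,0,2.75,0,0.95],
  [0,0,2.75,0,0.75],
  [0,0,2.75,0,0.75],
  [0,0,2.75,0,0.75],
  [0,0,2.75,0,0.75],
])

```text
time: 30.48
tool_pos: [0.5153, 0.215, 0.0128]
ee_rot: [3.141, 0.001, -3.122]
wrist_force: [1.0, 0.2, 0.2]
width: 0.0236
finger_force: 0.0
```

servo_tool([
  [0,0,-0.2,0,0.75],
  [0,0,-0.8,0,0.75],
  [0,0,-1.6,0,0.75],
  [0,0,-2.6,0,0.6],
  [0,0,-3.6,0,0.5],
  [0,0,-3.6,0,0.5],
  [0,0,-3.6,0,0.5],
])

```text
time: 31.07
tool_pos: [0.5162, 0.2154, 0.1045]
ee_rot: [3.14, 0.005, -3.122]
wrist_force: [-0.5, 0.2, 0.2]
width: 0.0457
finger_force: 0.0
```

Run:
```python
from h import *
go((.4516,-.0923,.1,1.519))
S=snap('side')
# blue pen by colour: dark & bluish
def blue(s,r):
    im=s['image'].astype(int); m=np.zeros(im.shape[:2],bool)
    m[r[1]:r[3],r[0]:r[2]]=(im.sum(2)<260)[r[1]:r[3],r[0]:r[2]]
    v,u=np.nonzero(m); print(u.min(),u.max(),v.min(),v.max(),len(u)); return u,v
u,v=blue(S,(355,185,385,220)); P=np.array([pt(S,a,b,.007)[:2] for a,b in zip(u,v)]); print(P.mean(0),P[P[:,1].argmin()],P[P[:,1].argmax()])
T=snap('top'); u,v=blue(T,(325,228,382,248)); P=np.array([pt(T,a,b,.007)[:2] for a,b in zip(u,v)]); print(P.mean(0),P[P[:,1].argmin()],P[P[:,1].argmax()],np.polyfit(P[:,1],P[:,0],1))
```

```text
at [0.5162 0.2154 0.1045] yaw -3.122 w 0.0457 F [-0.5  0.2  0.2] t 31.0667 q [ 0.29  0.15  1.51 -0.    1.48 -1.3 ]
[  2.82 -12.25   0.18] turn 15.68
364 377 194 213 51
[ 0.44934229 -0.08231412] [ 0.44579614 -0.15363805] [ 0.45289554 -0.02367272]
330 371 237 239 67
[ 0.45237418 -0.08158659] [ 0.44949197 -0.15075238] [ 0.45309957 -0.02763584] [0.05214971 0.4566289 ]
```

servo_tool([
  [0.3,-1.2,0,1.1,0.5],
  [0.6,-2.5,0,2.2,0.5],
  [0.9,-3.7,0,3.3,0.5],
  [1.2,-5,0,4.4,0.5],
  [1.5,-6.2,0,5.5,0.5],
  [1.8,-7.5,0,6.6,0.5],
  [2.1,-8.7,0,7.7,0.5],
  [2.4,-10,0,8.8,0.5],
  [2.6,-11.2,0,9.9,0.5],
  [2.8,-12.25,0,11,0.5],
])

```text
time: 32.0
tool_pos: [0.4489, -0.094, 0.1001]
ee_rot: [-3.139, -0.002, 2.002]
wrist_force: [-0.2, -0.4, 0.6]
width: 0.0471
finger_force: 0.0
```

servo_tool([
  [0,0,0,1.1,0.5],
  [0,0,0,2.2,0.5],
  [0,0,0,3.3,0.5],
  [0,0,0,4.4,0.5],
  [0,0,0,4.6,0.5],
  [0,0,0,4.6,0.5],
  [0,0,0,4.6,0.5],
  [0,0,0,4.6,0.5],
])

```text
time: 32.67
tool_pos: [0.4504, -0.0924, 0.1016]
ee_rot: [-3.14, -0.0, 1.529]
wrist_force: [-0.1, -0.6, 0.6]
width: 0.0468
finger_force: 0.0
```

Run:
```python
from h import *
go((.4517,-.0923,.0055,1.519))
```

```text
at [ 0.4504 -0.0924  0.1016] yaw 1.529 w 0.0468 F [-0.1 -0.6  0.6] t 32.6667 q [-0.33 -0.07  1.74 -0.    1.48 -0.28]
[0.01 0.05 3.84] turn 0.09
```

servo_tool([
  [0,0.05,1,0.1,0.5],
  [0,0.05,2,0.1,0.5],
  [0,0.05,3,0.1,0.5],
  [0,0.05,3.6,0.1,0.5],
  [0,0.05,3.88,0.1,0.5],
  [0,0.05,3.88,0.1,0.5],
  [0,0.05,3.88,0.1,0.97],
  [0,0.05,3.88,0.1,0.97],
  [0,0.05,3.88,0.1,0.97],
  [0,0.05,3.88,0.1,0.97],
])

```text
time: 33.5
tool_pos: [0.453, -0.093, 0.0065]
ee_rot: [3.139, 0.001, 1.517]
wrist_force: [1.1, -0.1, -0.8]
width: 0.0238
finger_force: 0.0
```

servo_tool([
  [0,0,0,0,0.97],
  [0,0,0,0,0.97],
  [0,0,0,0,0.97],
  [0,0,0,0,0.97],
])

```text
time: 33.83
tool_pos: [0.4524, -0.0928, 0.0058]
ee_rot: [3.141, 0.0, 1.517]
wrist_force: [-0.5, -0.6, 3.7]
width: 0.0089
finger_force: 30.0
```

Run:
```python
from h import *
go((.4517,-.0923,.08,1.519),(.5133,.2785,.08,3.16))
```

```text
at [ 0.4524 -0.0928  0.0058] yaw 1.517 w 0.0089 F [-0.5 -0.6  3.7] t 33.8333 q [-0.33  0.02  1.85 -0.    1.27 -0.27]
[ 0.02 -0.03 -2.97] turn -0.02
[14.96  1.63 -2.97] turn -15.69
```

servo_tool([
  [0,0,-1.2,0,0.97],
  [0,0,-2.4,0,0.97],
  [0,0,-3,-1,0.97],
  [1.3,0.1,-3,-2.1,0.97],
  [2.6,0.2,-3,-3.2,0.97],
  [3.9,0.4,-3,-4.3,0.97],
  [5.2,0.6,-3,-5.4,0.97],
  [6.5,0.7,-3,-6.5,0.97],
  [7.8,0.8,-3,-7.6,0.97],
  [9.1,1.0,-3,-8.7,0.97],
])

```text
time: 34.67
tool_pos: [0.4888, 0.1348, 0.08]
ee_rot: [-3.141, -0.0, 2.434]
wrist_force: [-0.4, -0.4, 0.2]
width: 0.009
finger_force: 30.0
```

Run:
```python
from h import *
go((.5133,.2785,.08,3.16))
```

```text
at [0.4888 0.1348 0.08  ] yaw 2.434 w 0.009 F [-0.4 -0.4  0.2] t 34.6667 q [ 0.16  0.05  1.66 -0.    1.43 -0.71]
[ 3.  5. -0.] turn -6.94
```

servo_tool([
  [0.6,1.0,0,-1.1,0.97],
  [1.2,2.0,0,-2.2,0.97],
  [1.8,3.0,0,-3.3,0.97],
  [2.4,4.0,0,-4.4,0.97],
  [3,5,0,-5.5,0.97],
  [3,5,0,-6.6,0.97],
  [3,5,0,-6.9,0.97],
  [3,5,0,-6.9,0.97],
  [3,5,0,-6.9,0.97],
  [3,5,0,-6.9,0.97],
])

```text
time: 35.5
tool_pos: [0.5143, 0.2764, 0.08]
ee_rot: [-3.141, -0.0, -3.134]
wrist_force: [0.3, 0.1, 0.4]
width: 0.009
finger_force: 30.0
```

Run:
```python
from h import *
go((.5133,.2785,.0115,3.16))
```

```text
at [0.5143 0.2764 0.08  ] yaw -3.134 w 0.009 F [0.3 0.1 0.4] t 35.5 q [ 0.4   0.22  1.47 -0.    1.45 -1.18]
[0.04 0.08 2.74] turn -0.1
```

servo_tool([
  [0,0.08,1,-0.1,0.97],
  [0,0.08,2,-0.1,0.97],
  [0,0.08,2.5,-0.1,0.97],
  [0,0.08,2.75,-0.1,0.97],
  [0,0.08,2.75,-0.1,0.97],
  [0,0.08,2.75,-0.1,0.97],
  [0,0.08,2.75,-0.1,0.77],
  [0,0.08,2.75,-0.1,0.77],
  [0,0.08,2.75,-0.1,0.77],
  [0,0.08,2.75,-0.1,0.77],
])

```text
time: 36.33
tool_pos: [0.5149, 0.2789, 0.0122]
ee_rot: [3.141, 0.001, -3.122]
wrist_force: [0.5, -0.4, 0.1]
width: 0.0221
finger_force: 0.0
```

servo_tool([
  [0,0,-0.2,0,0.77],
  [0,0,-0.8,0,0.77],
  [0,0,-1.6,0,0.77],
  [0,0,-2.8,0,0.6],
  [0,0,-4.2,0,0.5],
  [0,0,-5.6,0,0.5],
  [0,0,-6.5,0,0.5],
])

```text
time: 36.92
tool_pos: [0.5155, 0.2792, 0.1789]
ee_rot: [3.139, 0.005, -3.122]
wrist_force: [0.5, 1.1, 0.8]
width: 0.0443
finger_force: 0.0
```

servo_tool([
  [1,-1,0,0,0.5],
  [1,-2.2,0,0,0.5],
  [1,-3.6,0,0,0.5],
  [1,-5,0,0,0.5],
  [1,-6.5,0,0,0.5],
  [1,-8,0,0,0.5],
  [1,-9.5,0,0,0.5],
  [1,-11,0,0,0.5],
  [1,-12.5,0,0,0.5],
  [1,-14,0,0,0.5],
])

```text
time: 37.75
tool_pos: [0.4959, -0.0734, 0.1748]
ee_rot: [-3.141, 0.001, -3.122]
wrist_force: [0.4, -0.2, -0.3]
width: 0.0469
finger_force: 0.0
```

Run:
```python
from h import *
S=snap('side','s10');T=snap('top','t10'); go()
a=cv2.resize(S['image'][140:310,235:405],(450,450),interpolation=cv2.INTER_CUBIC)
b=cv2.resize(T['image'][145:275,180:281],(350,450),interpolation=cv2.INTER_CUBIC)
cv2.imwrite('pics/m10.png',np.hstack([a,b]))
```

```text
at [ 0.496  -0.0766  0.1744] yaw -3.13 w 0.0469 F [-0.8  0.3 -0.7] t 37.85 q [-0.26 -0.01  1.54 -0.    1.62 -1.85]
```

View pics/m10.png

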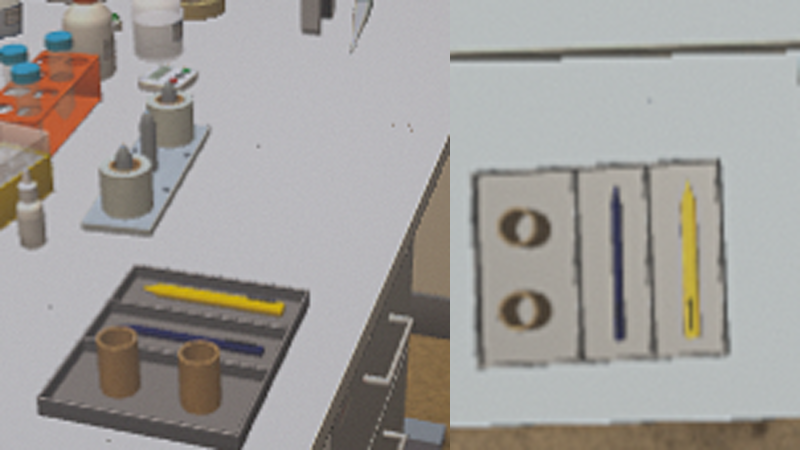

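Everything is in place: both cores are in the bay, one pen lies flat in each slot at (617,262) and (690,262), and both rolls are seated. Handing in.

```bash
python3 -c "
from bench import robot
print(robot.close_job())"
```

```text
the job is handed in; nothing more can be done
None
```

I handed the job in at about 38 s: both spent cores stand in the wide bay, both full rolls are down on their own spindles, each pen lies flat in its own narrow slot, and the dropper and timer were left alone.

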